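# Pack two bearing sets, castings lowest

## Task

Pack the two bearing sets: stand the bigger cast housing in the middle of the cork pad in the square wooden crate and lay the bigger aluminium cap centred on top of it, and likewise the smaller housing and smaller cap in the round tin. In both the heavy housing stands upright at the bottom with its cap squarely on it, boss up; leave the brass disc, the steel collar, the bracket and the crank where they lie.

Things in the scene. Friction and masses are not known exactly. Their poses are not given: they have to be found in the camera images.
- big_housing_center (a point): A grey cast bearing housing, a solid of revolution standing upright: a round flange 66 mm in diameter and 8 mm thick at the bottom, a narrower round hub 52 mm in diameter above it, 30 mm high in all, flat top with a dark bore mark in its middle (painted on, flat). About 400 g. It is the bigger of the two. The point is on its axis, half-way up (15 mm above its underside); z points up.
- big_cap_center (a point): A plain aluminium bearing cap lying flat: a round disc 52 mm in diameter and 16 mm thick, with a small round boss 20 mm in diameter standing 4 mm above the middle of its top (20 mm high in all), boss up, flat underside. About 90 g. It is the bigger of the two. Its diameter equals that of the bigger housing's hub. The point is on its axis, half-way up (10 mm above its underside); z points up.
- small_housing_center (a point): A grey cast bearing housing, a solid of revolution standing upright: a round flange 48 mm in diameter and 7 mm thick at the bottom, a narrower round hub 36 mm in diameter above it, 26 mm high in all, flat top with a dark bore mark in its middle (painted on, flat). About 170 g. It is the smaller of the two. The point is on its axis, half-way up (13 mm above its underside); z points up.
- small_cap_center (a point): A plain aluminium bearing cap lying flat: a round disc 36 mm in diameter and 14 mm thick, with a small round boss 14 mm in diameter standing 4 mm above the middle of its top (18 mm high in all), boss up, flat underside. About 40 g. It is the smaller of the two. Its diameter equals that of the smaller housing's hub. The point is on its axis, half-way up (9 mm above its underside); z points up.
- crate_pad (a point): The square open wooden crate, fixed to the bench: 172 x 172 mm outside, walls 7 mm thick and 60 mm high above the bench. The point is the centre of the upper face of the round cork pad (90 mm in diameter) in the middle of its floor, 9 mm above the bench; x and y run along the walls, z up.
- tin_pad (a point): The round open tin pan, fixed to the bench: 160 mm in diameter at the bottom, 172 mm at the rim, wall 3 mm thick, 50 mm high above the bench. The point is the centre of the upper face of the round cork pad (70 mm in diameter) in the middle of its floor, 6 mm above the bench; z up.
- disc: Bystander, to be left alone: a flat brass counterweight disc 60 mm in diameter, 12 mm thick, with a dark slot mark and no boss, lying flat. Origin: centre of its underside.
- collar: Bystander, to be left alone: a steel ring 54 mm in outer and 36 mm in inner diameter, 14 mm high, lying flat. Origin: centre of its underside.
- bracket: Bystander, to be left alone: a grey L-shaped cast bracket, base 80 x 45 mm along its x and y, upright leg 51 mm high at its +x end. Origin: centre of its underside.
- crank: Bystander, to be left alone: a red crank arm lying flat, about 115 mm long along its x, 34 mm wide at the hub end, with an upright wooden knob up to 60 mm above the bench at its +x end. Origin: middle of its underside.
Things that resemble listed ones, but are neither listed nor needed, are in the scene too. Leave any green, orange or turquoise look-alike of the part that bears big_cap_center alone.

How it is judged:
By the outcome, as a careful person would: the job done as asked, in the order asked, and still so for the second after the job is handed in, with the robot touching nothing.
It also fails if it takes over 112 s, if anything falls off the work surface, if the arm or the gripper's body presses on something with over 40 N, if the wrist force passes 120 N, or if a joint passes its speed limit or range.

## Robot

A 7-joint arm with a two-finger parallel gripper is mounted at the origin on the work surface. World frame = base frame: x ahead of the robot, y to its left, z up, the work surface at z = 0. Lengths are in m, angles in rad, forces in N, time in s.
With the tool pointing down it reaches from about 0.425 to 1.025 m from the base axis. Payload 3.6 kg.
Tool frame: the origin (TCP) lies midway between the tips of the shut fingers; the grasp point (between the pads) lies 19 mm behind it (grasp_offset is the z of the grasp point in the tool frame, in m); z points along the fingers, y is the direction in which the jaws open and shut (so a half turn about z gives the same grasp; the last joint's range is limited). The gripper opens to 85 mm and grips with 20 to 120 N. Pads are 22 mm wide; open, the fingers measure 114 mm over their backs; the gripper's body (76 mm by 85 mm) begins 54 mm behind the grasp point. The pads swing forward as they close: fully open they stand 13 mm farther back than shut.
Start: joints at [-0.093, 0.591, 0.048, 1.609, -0.033, 0.943, -0.034], TCP at [0.725, 0, 0.231] pointing down, gripper open.
Joint ranges: [-2.69, 2.69], [-0.47, 2.24], [-1.27, 1.36], [0.19, 2.51], [-1.53, 4.68], [0.08, 2.07], [-3.09, 3.09]. Speed limits (rad/s): [2.57, 2.57, 3.14, 3.14, 3.14, 3.14, 3.14].

## Interface

Orientations are given as a rotation vector (axis times angle).
In Python, from workcell import get_state, snapshot, calibration, hand_in, boxes_of, trace, pinpoint, grasp_offset gives the robot as it stands.
- The arm moves only by the tool servo_tool, never from a script. Its argument "moves" is one flat list of numbers, 6 for each row, row after row: the shift along the tool's x, y, z in m, then the turn, a rotation vector about the tool's x, y, z in degrees. In form: [x, y, z, rx, ry, rz, x, y, z, rx, ry, rz, ...]. A call has 1 to 20 rows; each row shifts and turns the commanded pose from where the row before left it, along the tool's axes as they then stand; what a row does not reach is not made up. A row lasts 1/8 s, in which the tool goes at most 62.5 mm and 10.7 degrees, less where a joint would pass 70% of its speed; a pose out of reach is approached as far as the arm can. A call with a gripper value outside its range is refused whole. "claw" is the finger opening in m, from 0 to 0.0854, set as the call begins (left out, the last holds). The fingers move at their own pace and stop on an object; the grip force is fixed at half the most. Time passes only in rows, so rows that do not move let the fingers close. It gives the time, the measured TCP pose, the force and the opening at its end, in the units of the state.
- get_state(): the state, without advancing time (a new reading comes with each control period).
- snapshot(name): name is "scene" or "side" or "wrist"; returns the picture (480x640x3 uint8, red, green, blue); there is no depth.
- calibration(name): a dict with "fx", "fy", "cx", "cy" (pixels), "T" (4x4, takes a point from camera to world coordinates). Camera axes: x right, y down, z forward; pixel columns grow to the right and rows downward; lengths in m; the calibration is good to about 2 mm. A picture is of the moment at which its call begins: read the wrist's pose just before it. calibration takes no time and is no camera call; for the wrist camera it gives the pose at the moment of the call.
- hand_in(): hands the job in, once; it reports no verdict.
Trained networks look in the newest picture that a camera, given by its name, has taken for a name from the list of things; names that differ only in an ending like _2 or _b are one class to them, and where a whole thing is asked for, a point or a joint stands for the part that bears it (a point fixed in the world has none). Each returns a list of dicts, best first, with "score" (0 to 1); they miss things now and then, are a little off and sometimes report something else, mostly with a low value. They report only what shows in the picture. A call takes as long as a camera call. They do not tell look-alikes from the thing itself.
- boxes_of(camera, name): "at" ([x, y, z] in m, in world coordinates, good to about 4 mm: the middle of the surface that is visible of it).
- trace(camera, name): "pixels" (480x640 bool, what is visible of it).
- pinpoint(camera, name): "at" ([x, y, z] in m, in world coordinates, good to about 4 mm: a listed point, or the origin of a listed thing).
The state is a dict: "time": time; "joints": joint angles; "qd": joint speeds; "joint_efforts": joint torques, N m; "tool_pos": TCP position; "ee_rot": TCP orientation; "ft_force": force on the tool from outside, world axes, zero at the start; "ft_torque": the same for the moment, N m; "gripper_width": finger opening in m.
Only numpy, scipy, OpenCV 4.12 (cv2) and the standard library are available. Lean on these libraries where they do the work, as an engineer would, in place of code of your own. Each camera call takes 0.05 s, during which the arm holds its last target. There are 200 camera calls.

## Working session

There is one attempt and no reset: what is moved stays moved. The work goes in short steps, Python scripts to look and compute and a tool call to move; the robot and the scene stay as the last step left them, time stands still between calls to the robot, and variables do not carry over. Pictures are saved under pics/ and viewed, about 12 in all and at most 16, crops included, and the job is handed in when it is done.

Besides the shell and the picture viewer there is one more tool, called as a command line: name --argument value ..., lists and objects as JSON in quotes. servo_tool: Moves the arm, as the interface text tells. Its arguments: {"type":"object","properties":{"moves":{"type":"array"},"claw":{"type":"number"}},"required":["moves"]}

```bash
mkdir -p pics
cat > h.py <<'E'
import numpy as np, cv2
from workcell import *
from scipy.spatial.transform import Rotation as R
def save(cam,fn):
    im=snapshot(cam); cv2.imwrite('pics/'+fn,cv2.cvtColor(im,cv2.COLOR_RGB2BGR)); return im
E
python3 - <<'E'
from h import *
s=get_state(); print(s['time'],s['tool_pos'],s['ee_rot'],grasp_offset)
a=save('scene','a.png'); b=save('side','b.png')
N=['big_housing_center','big_cap_center','small_housing_center','small_cap_center','crate_pad','tin_pad','disc','collar','bracket','crank']
for n in N:
  for c in ['scene','side']:
    print(n,c,[(np.round(d['at'],3).tolist(),round(d['score'],2)) for d in pinpoint(c,n)][:5])
print(get_state()['time'])
E
```

```text
0.0 [7.24167773e-01 2.75252181e-05 2.30133988e-01] [-2.22024533 -2.22052033  0.00262659] -0.0187
big_housing_center scene [([0.451, -0.07, 0.012], 0.91)]
big_housing_center side [([0.45, -0.064, 0.014], 0.96), ([0.556, -0.078, 0.006], 0.43)]
big_cap_center scene [([0.337, 0.124, 0.013], 0.97), ([0.447, 0.062, 0.009], 0.9), ([0.345, 0.032, 0.01], 0.66), ([0.346, -0.063, 0.009], 0.62), ([0.756, -0.204, -0.003], 0.31)]
big_cap_center side [([0.334, 0.116, 0.012], 0.94), ([0.341, -0.067, 0.011], 0.85), ([0.348, 0.031, 0.013], 0.66), ([0.448, 0.059, 0.011], 0.56)]
small_housing_center scene [([0.681, 0.066, 0.01], 0.8)]
small_housing_center side [([0.678, 0.074, 0.011], 0.82)]
small_cap_center scene [([0.559, -0.076, 0.009], 0.92)]
small_cap_center side [([0.558, -0.075, 0.004], 0.79)]
crate_pad scene [([0.483, -0.289, 0.009], 0.68)]
crate_pad side [([0.562, -0.076, 0.004], 0.5)]
tin_pad scene [([0.508, 0.287, 0.012], 0.79)]
tin_pad side [([0.505, 0.285, 0.004], 0.59)]
disc scene [([0.57, 0.058, -0.002], 0.86)]
disc side [([0.575, 0.058, 0.001], 0.81)]
collar scene [([0.668, -0.047, -0.006], 0.56)]
collar side [([0.665, -0.05, -0.004], 0.77)]
bracket scene [([0.507, 0.287, 0.01], 0.74), ([0.757, -0.206, 0.002], 0.68)]
bracket side [([0.759, -0.198, 0.0], 0.59), ([0.754, 0.228, 0.003], 0.46)]
crank scene [([0.755, 0.225, -0.003], 0.89), ([0.668, -0.048, -0.006], 0.25)]
crank side [([0.755, 0.229, -0.002], 0.95)]
1.1
```

View pics/a.png

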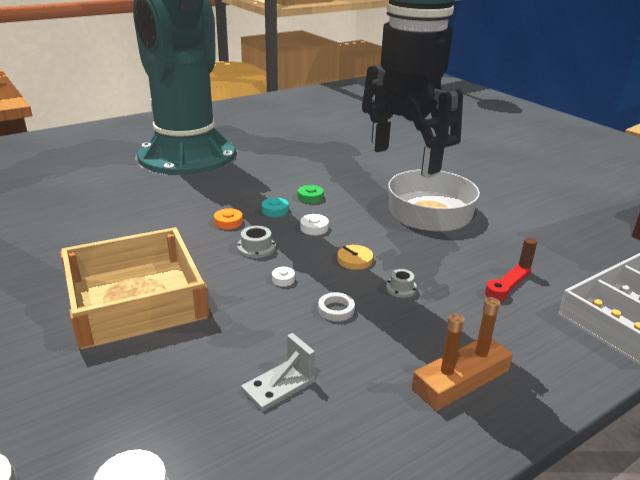

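View pics/b.png

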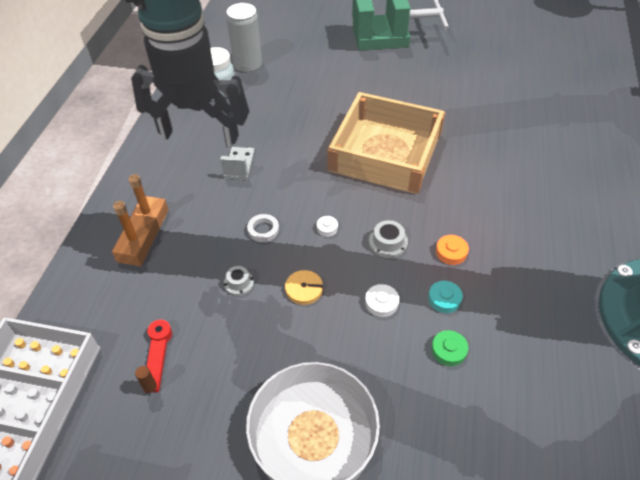

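The white cap at scene (314,224), world about (0.447, 0.060), is the aluminium big cap. The orange, turquoise and green ones are look-alikes. Next I fit silhouettes to get tighter positions.

```bash
cat >> h.py <<'E'
from scipy.optimize import minimize
def proj(P,K):
    T=np.linalg.inv(K['T']); p=P@T[:3,:3].T+T[:3,3]
    return np.c_[p[:,0]/p[:,2]*K['fx']+K['cx'],p[:,1]/p[:,2]*K['fy']+K['cy']]
def unproj(uv,K,z):
    uv=np.atleast_2d(uv).astype(float); d=np.c_[(uv[:,0]-K['cx'])/K['fx'],(uv[:,1]-K['cy'])/K['fy'],np.ones(len(uv))]@K['T'][:3,:3].T
    o=K['T'][:3,3]; return o+d*((z-o[2])/d[:,2])[:,None]
MOD={'big_housing_center':[(33,0),(33,8),(26,8),(26,30)],'big_cap_center':[(26,0),(26,16),(10,16),(10,20)],
 'small_housing_center':[(24,0),(24,7),(18,7),(18,26)],'small_cap_center':[(18,0),(18,14),(7,14),(7,18)]}
def fit(mask,K,name,xy,z0=0):
    t=np.linspace(0,2*np.pi,48); c=np.c_[np.cos(t),np.sin(t)]; S=8
    ys,xs=np.nonzero(mask); a=np.array([xs.min()-12,ys.min()-12]); w,h=xs.max()+12-a[0],ys.max()+12-a[1]
    M=cv2.resize(np.pad(mask,20)[a[1]+20:a[1]+20+h,a[0]+20:a[0]+20+w].astype(np.uint8),(w*S,h*S),interpolation=cv2.INTER_NEAREST)
    m=MOD[name]
    def f(p):
        I=np.zeros_like(M)
        for (r0,h0),(r1,h1) in zip(m[:-1],m[1:]):
            P=np.vstack([np.c_[c*r/1e3+p,np.full(48,z0+hh/1e3)] for r,hh in((r0,h0),(r1,h1))])
            uv=((proj(P,K)-a+.5)*S).astype(np.int32)
            cv2.fillConvexPoly(I,cv2.convexHull(uv),1)
        return -(I&M).sum()/(I|M).sum()
    r=minimize(f,xy,method='Nelder-Mead',options=dict(initial_simplex=np.array(xy)+np.array([[0,0],[.006,0],[0,.006]]),xatol=1e-4,fatol=1e-4))
    return np.round(r.x,4),round(-r.fun,3)
def locate(cam,name,near,z0=0,snap=True):
    K=calibration(cam)
    if snap: snapshot(cam)
    for d in trace(cam,name):
        m=d['pixels']
        if m.sum()<50: continue
        v,u=np.nonzero(m); g=unproj([u.mean(),v.mean()],K,z0+.012)[0,:2]
        if np.hypot(*(g-near))<.04: return (*fit(m,K,name,g,z0),int(m.sum()))
E
python3 - <<'E'
from h import *
near={'big_housing_center':(.45,-.067),'big_cap_center':(.447,.060),'small_housing_center':(.68,.07),'small_cap_center':(.558,-.075)}
for n,p in near.items():
  for c in ['scene','side']: print(n,c,locate(c,n,p,snap=False))
K=calibration('wrist'); print(np.round(K['T'],3),K['fx'],K['cx'],K['cy'])
save('wrist','c.png'); print(get_state()['time'])
E
```

```text
big_housing_center scene (array([ 0.4997, -0.0634]), np.float64(-170891796428792.03), 1051)
big_housing_center side (array([ 0.4736, -0.0344]), np.float64(-160033522518908.3), 1104)
big_cap_center scene (array([0.5185, 0.0617]), np.float64(-0.0), 503)
big_cap_center side (array([0.4625, 0.085 ]), np.float64(-193429006613498.72), 902)
small_housing_center scene (array([0.7091, 0.0632]), np.float64(-245710876772687.8), 664)
small_housing_center side (array([0.6891, 0.0942]), np.float64(-239313251780046.44), 694)
small_cap_center scene (array([ 0.59  , -0.0783]), np.float64(-430074234675686.5), 336)
small_cap_center side (array([ 0.5823, -0.0453]), np.float64(-0.0), 323)
[[ 1.     0.001  0.001  0.725]
 [ 0.001 -0.952 -0.306  0.078]
 [ 0.001  0.306 -0.952  0.373]
 [ 0.     0.     0.     1.   ]] 331.7236794065139 319.4682060629512 245.4764909046446
1.55h.py:26: RuntimeWarning: overflow encountered in scalar negative
  return -(I&M).sum()/(I|M).sum()
```

View pics/c.png

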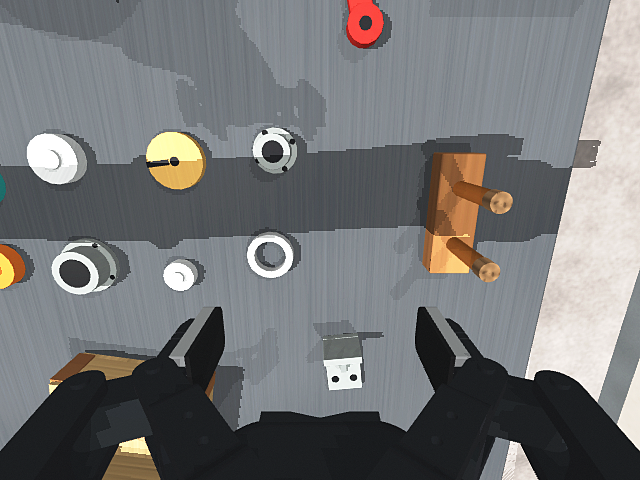

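The wrist view shows all four parts: big housing (84,266), big cap (57,158), small housing (274,149) and small cap (181,275). I'll fix the overflow in the fit.

```bash
sed -i 's/return -(I&M).sum()\/(I|M).sum()/return -float((I\&M).sum())\/float((I|M).sum())/' h.py
python3 - <<'E'
from h import *
near={'big_housing_center':(.45,-.067),'big_cap_center':(.447,.060),'small_housing_center':(.68,.07),'small_cap_center':(.558,-.075)}
for n,p in near.items():
  for c in ['scene','side','wrist']: print(n,c,locate(c,n,p,snap=False))
# cork in tin from side: colour
K=calibration('side'); im=snapshot('side'); hsv=cv2.cvtColor(im,cv2.COLOR_RGB2HSV)
m=cv2.inRange(hsv,(8,70,100),(25,255,255)); m[:380]=0; m[:,:270]=0; m[:,360:]=0
n,l,st,ce=cv2.connectedComponentsWithStats(cv2.morphologyEx(m,cv2.MORPH_CLOSE,np.ones((5,5))))
i=1+st[1:,4].argmax(); pts=cv2.findContours((l==i).astype(np.uint8),0,1)[0][0]
e=cv2.fitEllipse(cv2.convexHull(pts)); print('tin pad',e,st[i],unproj(e[0],K,.006),unproj(cv2.convexHull(pts)[:,0],K,.006).min(0),unproj(cv2.convexHull(pts)[:,0],K,.006).max(0))
E
```

```text
big_housing_center scene (array([ 0.4518, -0.0658]), np.float64(0.956), 1051)
big_housing_center side (array([ 0.449 , -0.0654]), np.float64(0.933), 1104)
big_housing_center wrist (array([ 0.4521, -0.0651]), np.float64(0.957), 2885)
big_cap_center scene (array([0.4438, 0.058 ]), np.float64(0.925), 503)
big_cap_center side (array([0.4431, 0.0571]), np.float64(0.966), 902)
big_cap_center wrist (array([0.446 , 0.0573]), np.float64(0.94), 2363)
small_housing_center scene (array([0.6751, 0.0668]), np.float64(0.913), 664)
small_housing_center side (array([0.6744, 0.0662]), np.float64(0.95), 694)
small_housing_center wrist (array([0.6774, 0.0661]), np.float64(0.958), 1627)
small_cap_center scene (array([ 0.5566, -0.0758]), np.float64(0.838), 336)
small_cap_center side (array([ 0.5564, -0.0771]), np.float64(0.878), 323)
small_cap_center wrist (array([ 0.5598, -0.0761]), np.float64(0.942), 818)
tin pad ((312.8526306152344, 435.1929626464844), (49.71893310546875, 50.33561706542969), 79.73121643066406) [ 288  411   51   50 1976] [[0.50444637 0.28929524 0.006     ]] [0.47079275 0.25426227 0.006     ] [0.53872286 0.32274306 0.006     ]
```

servo_tool --moves '[-0.011,-0.0457,0,0,0,0,-0.011,-0.0457,0,0,0,0,-0.011,-0.0457,0,0,0,0,-0.011,-0.0457,0,0,0,0,-0.011,-0.0457,0,0,0,0,-0.011,-0.0457,0,0,0,0,0,0,0,0,0,0,0,0,0,0,0,0]' --claw 0.085

```text
time: 3.2
tool_pos: [0.4519, -0.0659, 0.2319]
ee_rot: [2.22, 2.22, 0.003]
ft_force: [0.5, 0.9, -0.2]
gripper_width: 0.0853
```

Run:
```python
from h import *
save('wrist','d.png')
for n,p in {'big_housing_center':(.45,-.067),'big_cap_center':(.447,.060),'small_cap_center':(.558,-.075)}.items(): print(n,locate('wrist',n,p,snap=False))
s=get_state();print(s['time'],s['tool_pos'],s['ee_rot'],s['gripper_width'])
for c in ('wrist','scene'): print([(np.round(d['at'],4),d['score']) for d in pinpoint(c,'crate_pad')])
```

```text
big_housing_center (array([ 0.4525, -0.0645]), np.float64(0.973), 2749)
big_cap_center (array([0.4456, 0.058 ]), np.float64(0.97), 2370)
small_cap_center (array([ 0.5594, -0.0752]), np.float64(0.933), 865)
3.4 [ 0.45225758 -0.06563959  0.2314183 ] [2.21992454e+00 2.22191204e+00 1.23276471e-03] 0.08521209006902027
[(array([ 0.4856, -0.2865,  0.01  ]), 0.6)]
[(array([ 0.4826, -0.2892,  0.0093]), 0.68)]
```

View pics/d.png

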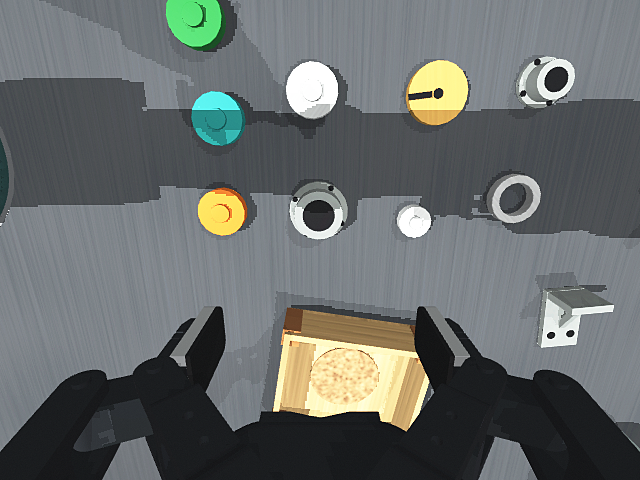

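servo_tool --moves '[0.001,0,0.05,0,0,0,0,0,0.05,0,0,0,0,0,0.05,0,0,0,0,0,0.04,0,0,0,0,0,0.02,0,0,0,0,0,0.013,0,0,0,0,0,0,0,0,0]'

```text
time: 4.38
tool_pos: [0.4509, -0.0649, 0.0077]
ee_rot: [-2.221, -2.221, 0.001]
ft_force: [-0.7, 0.7, -0.5]
gripper_width: 0.0849
```

servo_tool --moves '[0,0,0,0,0,0,0,0,0,0,0,0,0,0,0,0,0,0,0,0,0,0,0,0,0,0,0,0,0,0,0,0,0,0,0,0]' --claw 0.03

```text
time: 5.12
tool_pos: [0.4513, -0.065, 0.0096]
ee_rot: [2.22, 2.22, 0.002]
ft_force: [-1.3, 1.0, 6.8]
gripper_width: 0.0494
```

Run:
```python
from h import *
im=cv2.imread('pics/d.png'); h=cv2.cvtColor(im,cv2.COLOR_BGR2HSV)
save('side','e.png')
cv2.imwrite('pics/e2.png',np.hstack([cv2.resize(im[290:430,270:440],None,fx=2.2,fy=2.2),cv2.resize(cv2.imread('pics/e.png')[80:300,280:500],(308,308))]))
K=calibration('side'); print(np.round(K['T'],3))
```

```text
[[-0.979 -0.152  0.136  0.429]
 [-0.204  0.768 -0.607  0.573]
 [-0.013 -0.622 -0.783  0.789]
 [ 0.     0.     0.     1.   ]]
```

View pics/e2.png

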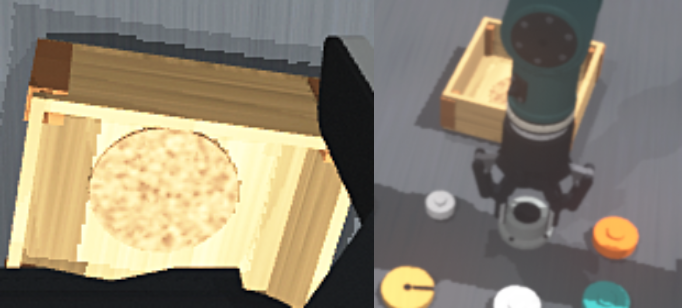

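The crop shows the cork disc in the crate, at about (345,375) in the wrist picture. The gripper is straddling the housing. The opening reads 49.4 mm, under the 52 mm hub, so I'll let it settle and check.

servo_tool --moves '[0,0,0,0,0,0,0,0,0,0,0,0]'

```text
time: 5.42
tool_pos: [0.4513, -0.0651, 0.0096]
ee_rot: [2.221, 2.22, 0.002]
ft_force: [-1.0, 0.1, 7.2]
gripper_width: 0.0497
```

Run:
```python
from h import *
im=save('wrist','f.png'); print(get_state())
```

```text
{'time': 5.475, 'joints': array([ 0.03680842,  0.68170238,  0.00932159,  2.33044258, -0.04559709,
        0.1277208 ,  0.08926809]), 'qd': array([-2.33462220e-03,  7.11958097e-04, -3.79220252e-04, -2.21005163e-04,
       -1.20341461e-03, -4.34868441e-04,  8.71240085e-05]), 'joint_efforts': array([ 4.51806094e-02, -3.98129511e+01,  1.05961338e+00, -3.30246426e+00,
        5.09869860e-03, -2.38813665e-01, -1.45298676e-03]), 'tool_pos': array([ 0.45128324, -0.06506441,  0.00960328]), 'ee_rot': array([2.22042172e+00, 2.22043534e+00, 1.91424266e-03]), 'ft_force': array([-0.05906152, -0.17326279,  6.56305217]), 'ft_torque': array([0.02001593, 0.20883305, 0.00283736]), 'gripper_width': 0.049802643389363625}
```

View pics/f.png

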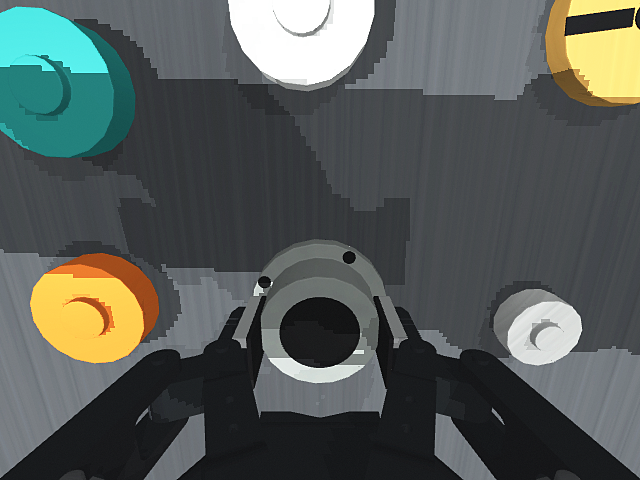

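The grip on the hub looks good: the housing is between the pads at (320,330). Lifting 0.12 m while I work out the cork centre from picture d.

servo_tool --moves '[0,0,-0.01,0,0,0,0,0,-0.03,0,0,0,0,0,-0.05,0,0,0,0,0,-0.05,0,0,0,0,0,-0.02,0,0,0,0,0,0,0,0,0]'

```text
time: 6.22
tool_pos: [0.4513, -0.065, 0.1701]
ee_rot: [2.219, 2.219, 0.004]
ft_force: [0.1, 0.4, -4.7]
gripper_width: 0.0496
```

Run:
```python
from h import *
s=get_state(); K=calibration('wrist'); p=s['tool_pos']
K2=dict(K); T=K['T'].copy(); T[:3,3]+=np.array([.45225,-.0656,.2314])-p; K2['T']=T
q=unproj([[310.5,376],[379.5,376],[345,347.7],[345,404.5],[345,375.5]],K2,.009); print(np.round(q,4),q[0]+q[1]-2*0)
# optimise circle to these extremes
t=np.linspace(0,2*np.pi,90)
def f(c):
    uv=proj(np.c_[c[0]+.045*np.cos(t),c[1]+.045*np.sin(t),np.full(90,.009)],K2); return np.array([uv[:,0].min()-310.5,uv[:,0].max()-379.5,uv[:,1].min()-347.7,uv[:,1].max()-404.5])
from scipy.optimize import least_squares
r=least_squares(f,[.48,-.288],x_scale=.01); print('crate pad',r.x,r.fun)
print(p,s['ee_rot'],s['ft_force'],s['gripper_width'],s['time'])
import json
# side view crate cork
im=save('side','g.png')
cv2.imwrite('pics/g2.png',cv2.resize(im[90:200,320:450,::-1],None,fx=5,fy=5))
```

```text
[[ 0.4419 -0.2857  0.009 ]
 [ 0.5331 -0.2859  0.009 ]
 [ 0.4864 -0.2422  0.009 ]
 [ 0.4886 -0.3325  0.009 ]
 [ 0.4874 -0.285   0.009 ]] [ 0.97498352 -0.57157637  0.018     ]
crate pad [ 0.48748307 -0.28732058] [ 0.47445718 -0.47499586  0.08450918 -0.13400244]
[ 0.45127487 -0.06504436  0.17006641] [2.21933998 2.21937403 0.00426027] [ 0.114762    0.39023547 -4.70247532] 0.04961013248152462 6.225
```

View pics/g2.png

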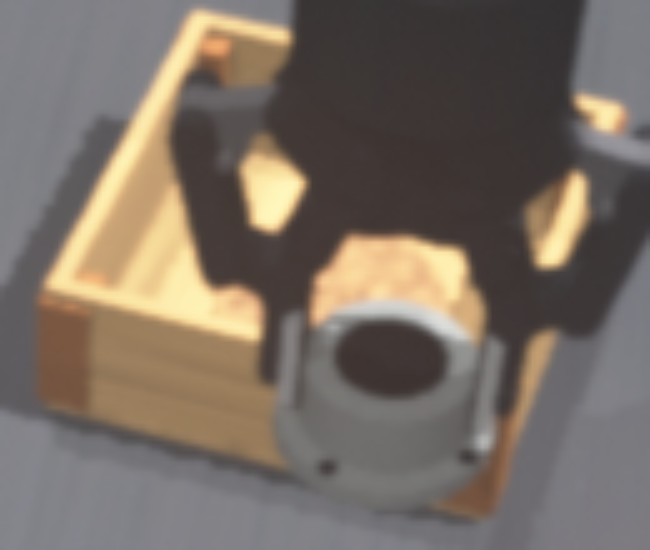

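The housing hangs level between the pads. I'll cross-check the crate and tin by fitting silhouettes in the first two pictures.

Run:
```python
from h import *
def fitS(mask,K,P,x0):
    M=mask.astype(bool)
    def f(p):
        c,s=np.cos(p[2]*10),np.sin(p[2]*10); Q=P.copy(); Q[:,:2]=P[:,:2]@np.array([[c,s],[-s,c]])+p[:2]
        I=np.zeros(M.shape,np.uint8); cv2.fillConvexPoly(I,cv2.convexHull(np.round(proj(Q,K)*16).astype(np.int32)),1,shift=4)
        I=I>0; return -float((I&M).sum())/float((I|M).sum())
    x0=np.array(x0); r=minimize(f,x0,method='Nelder-Mead',options=dict(initial_simplex=x0+np.array([[0,0,0],[.006,0,0],[0,.006,0],[0,0,.006]]),xatol=1e-4,fatol=1e-4)); return r.x,r.fun
a=.086; B=np.array([[x,y,z] for x in(-a,a) for y in(-a,a) for z in(0,.06)])
t=np.linspace(0,2*np.pi,72); Tn=np.vstack([np.c_[r*np.cos(t),r*np.sin(t),np.full(72,z)] for r,z in((.08,0),(.086,.05))])
for cam,fn,bc,bt in(('scene','a.png',(55,225,215,350),(375,160,490,240)),('side','b.png',(320,85,455,200),(235,355,390,480))):
    K=calibration(cam); im=cv2.imread('pics/'+fn); h=cv2.cvtColor(im,cv2.COLOR_BGR2HSV)
    for nm,b,P,x0,m in(('crate',bc,B,(.484,-.288,-.012),cv2.inRange(h,(5,60,60),(30,255,255))),('tin',bt,Tn,(.505,.289,0),cv2.inRange(h,(0,0,105),(180,255,255)))):
        z=np.zeros_like(m); z[b[1]:b[3],b[0]:b[2]]=m[b[1]:b[3],b[0]:b[2]]
        n,l,st,_=cv2.connectedComponentsWithStats(z); i=1+st[1:,4].argmax()
        ct=max(cv2.findContours((l==i).astype(np.uint8),0,2)[0],key=len); hh=cv2.convexHull(ct); y=np.zeros_like(m); cv2.fillConvexPoly(y,hh,1)
        print(cam,nm,st[i],*fitS(y,K,P,x0))
```

```text
scene crate [   60   227   150   123 13116] [ 0.48519685 -0.29012836 -0.0174072 ] -0.9696134654055262
scene tin [ 375  160  115   80 6860] [ 0.52299765  0.29549802 -0.00430069] -0.6128424227192762
side crate [ 327   92  119  102 8375] [ 0.48303629 -0.28923302 -0.01797992] -0.9722060025691931
side tin [  235   355   155   125 17945] [0.50967508 0.2784181  0.00341727] -0.737171464330413
```

servo_tool --moves '[-0.03725,0.0057,0,0,0,0,-0.03725,0.0057,0,0,0,0,-0.03725,0.0057,0,0,0,0,-0.03725,0.0057,0,0,0,0,-0.03725,0.0057,0,0,0,0,-0.03725,0.0057,0,0,0,0,0,0,0.05,0,0,0,0,0,0.05,0,0,0,0,0,0.03,0,0,0,0,0,0.01,0,0,0,0,0,0,0,0,0,0,0,0,0,0,0]'

```text
time: 7.78
tool_pos: [0.4858, -0.2889, 0.0292]
ee_rot: [2.22, 2.22, 0.001]
ft_force: [0.2, -0.7, -3.2]
gripper_width: 0.0496
```

servo_tool --moves '[0,-0.0005,0.005,0,0,0,0,0,0.003,0,0,0,0,0,0.001,0,0,0,0,0,0,0,0,0]'

```text
time: 8.28
tool_pos: [0.4845, -0.2885, 0.0193]
ee_rot: [2.221, 2.221, -0.0]
ft_force: [-0.6, 0.1, -4.0]
gripper_width: 0.0495
```

servo_tool --moves '[0,0.0005,0.001,0,0,0,0,0,0.001,0,0,0,0,0,0,0,0,0,0,0,0,0,0,0]'

```text
time: 8.78
tool_pos: [0.4848, -0.2886, 0.0187]
ee_rot: [2.222, 2.221, -0.0]
ft_force: [-3.0, 1.1, 8.8]
gripper_width: 0.0493
```

servo_tool --moves '[0,0,0,0,0,0,0,0,0,0,0,0,0,0,0,0,0,0,0,0,0,0,0,0]' --claw 0.085

```text
time: 9.28
tool_pos: [0.4851, -0.2885, 0.0172]
ee_rot: [2.221, 2.221, 0.0]
ft_force: [-0.3, 0.4, -0.1]
gripper_width: 0.0852
```

servo_tool --moves '[0,0,-0.01,0,0,0,0,0,-0.05,0,0,0,0,0,-0.05,0,0,0,0,0,-0.05,0,0,0,0.03,0,-0.05,0,0,0,0.045,0,0,0,0,0,0.045,0,0,0,0,0,0,0,0,0,0,0,0,0,0,0,0,0]'

```text
time: 10.4
tool_pos: [0.4849, -0.169, 0.2278]
ee_rot: [2.221, 2.221, -0.0]
ft_force: [-0.2, 0.2, 0.6]
gripper_width: 0.085
```

Run:
```python
from h import *
im=save('wrist','i.png'); K=calibration('wrist'); s=get_state(); print(s['tool_pos'],s['time'])
print(locate('wrist','big_housing_center',(.485,-.288),z0=.009,snap=False))
snapshot('side'); snapshot('scene')
for c in('side','scene'): print(c,locate(c,'big_housing_center',(.485,-.288),z0=.009,snap=False))
np.save('Ki.npy',K['T'])
cv2.imwrite('pics/i2.png',cv2.resize(im[280:480,240:440,::-1],None,fx=3,fy=3,interpolation=cv2.INTER_CUBIC))
```

```text
[ 0.48489414 -0.16976181  0.22762825] 10.45
(array([ 0.485 , -0.2891]), np.float64(0.969), 2422)
side (array([ 0.4831, -0.2901]), np.float64(0.93), 844)
scene (array([ 0.474 , -0.2869]), np.float64(0.748), 1102)
```

View pics/i2.png

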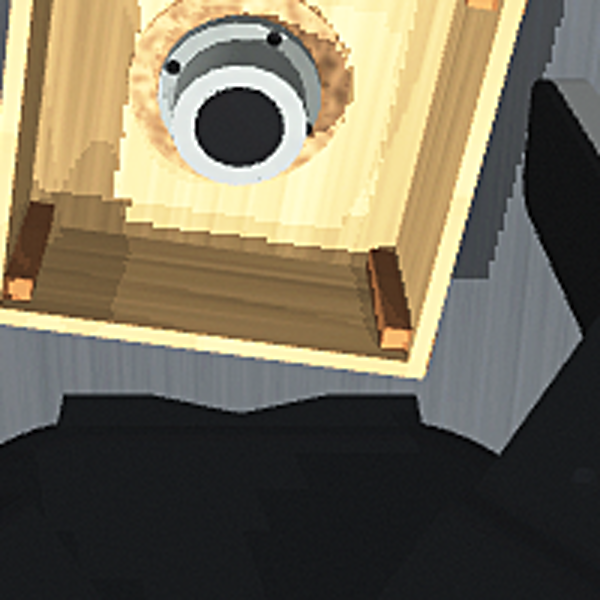

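The housing stands on the cork with about equal margins all round (crop 28 px left, 32 px right, under 1 mm off). Now the big cap.

servo_tool --moves '[0.0379,-0.0067,0,0,0,0,0.0379,-0.0067,0,0,0,0,0.0379,-0.0067,0,0,0,0,0.0379,-0.0067,0,0,0,0,0.0379,-0.0067,0,0,0,0,0.0379,-0.0067,0,0,0,0,0,0,0.05,0,0,0,0,0,0.05,0,0,0,0,0,0.05,0,0,0,0,0,0.045,0,0,0,0,0,0.02,0,0,0,0,0,0.0075,0,0,0,0,0,0,0,0,0]'

```text
time: 12.32
tool_pos: [0.4451, 0.0587, 0.0047]
ee_rot: [2.222, 2.221, -0.0]
ft_force: [0.5, -0.1, 0.2]
gripper_width: 0.085
```

servo_tool --moves '[0,0,0,0,0,0,0,0,0,0,0,0,0,0,0,0,0,0,0,0,0,0,0,0,0,0,0,0,0,0]' --claw 0.03

```text
time: 12.95
tool_pos: [0.4454, 0.0589, 0.0063]
ee_rot: [2.221, 2.22, 0.003]
ft_force: [-0.6, 0.2, 10.4]
gripper_width: 0.0479
```

servo_tool --moves '[0,0,0,0,0,0]'

```text
time: 13.08
tool_pos: [0.4454, 0.059, 0.0063]
ee_rot: [2.221, 2.22, 0.003]
ft_force: [-0.8, 1.0, 11.3]
gripper_width: 0.0478
```

servo_tool --moves '[0,0,-0.01,0,0,0,0,0,-0.03,0,0,0,0,0,-0.05,0,0,0,0,0,-0.05,0,0,0,0,0,-0.02,0,0,0,0,0,0,0,0,0]'

```text
time: 13.82
tool_pos: [0.4457, 0.059, 0.1667]
ee_rot: [2.22, 2.219, 0.006]
ft_force: [-0.5, 0.5, -0.8]
gripper_width: 0.0476
```

Run:
```python
from h import *
im=save('wrist','j.png'); s=get_state(); p=s['tool_pos']; print(p,s['ft_force'],s['gripper_width'],s['time'])
K=calibration('wrist')
for d in trace('wrist','big_cap_center'):
    m=d['pixels']; v,u=np.nonzero(m); g=unproj([u.mean(),v.mean()],K,p[2]+.006)[0,:2]
    if np.hypot(*(g-p[:2]))<.03:
        r=fit(m,K,'big_cap_center',g,p[2]-.006); print(r,'offset',r[0]-p[:2],m.sum())
cv2.imwrite('pics/j2.png',im[200:480,160:480,::-1])
```

```text
[0.44475391 0.05884328 0.16546821] [-0.87038027  0.34633592 -0.51161106] 0.04797683520541769 13.875
(array([0.4449, 0.0579]), np.float64(0.942)) offset [ 0.00014609 -0.00094328] 9743
```

View pics/j2.png

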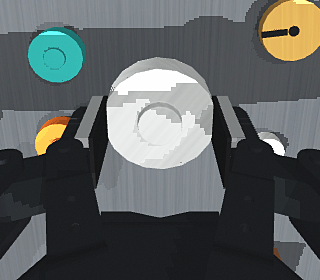

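The cap is held level, offset -0.9 mm in y. Carrying it over the crate.

servo_tool --moves '[-0.0434,0.005,0,0,0,0,-0.0434,0.005,0,0,0,0,-0.0434,0.005,0,0,0,0,-0.0434,0.005,0,0,0,0,-0.0434,0.005,0,0,0,0,-0.0434,0.005,0,0,0,0,-0.0434,0.005,0,0,0,0,-0.0434,0.005,0,0,0,0,0,0,0.05,0,0,0,0,0,0.04,0,0,0,0,0,0.02,0,0,0,0,0,0,0,0,0,0,0,0,0,0,0]'

```text
time: 15.55
tool_pos: [0.4847, -0.2882, 0.0545]
ee_rot: [-2.221, -2.221, 0.0]
ft_force: [0.4, -0.3, -1.2]
gripper_width: 0.0481
```

servo_tool --moves '[0,0,0.005,0,0,0,0,0,0.003,0,0,0,0,0,0.001,0,0,0,0,0,0,0,0,0,0,0,0,0,0,0]'

```text
time: 16.18
tool_pos: [0.4849, -0.2884, 0.046]
ee_rot: [2.221, 2.221, 0.0]
ft_force: [0.1, 0.1, 0.2]
gripper_width: 0.048
```

servo_tool --moves '[0,0,0.001,0,0,0,0,0,0,0,0,0,0,0,0,0,0,0]'

```text
time: 16.55
tool_pos: [0.485, -0.2884, 0.0454]
ee_rot: [2.221, 2.221, 0.0]
ft_force: [-0.9, 0.8, 5.2]
gripper_width: 0.0477
```

servo_tool --moves '[0,0,0,0,0,0,0,0,0,0,0,0,0,0,0,0,0,0,0,0,0,0,0,0]' --claw 0.085

```text
time: 17.05
tool_pos: [0.4848, -0.2883, 0.0447]
ee_rot: [-2.221, -2.221, 0.0]
ft_force: [-0.7, 0.2, 0.8]
gripper_width: 0.0851
```

servo_tool --moves '[0,0,-0.01,0,0,0,0,0,-0.05,0,0,0,0,0,-0.05,0,0,0,0,0,-0.05,0,0,0,0.03,0,-0.02,0,0,0,0.045,0,0,0,0,0,0.045,0,0,0,0,0,0,0,0,0,0,0,0,0,0,0,0,0]'

```text
time: 18.18
tool_pos: [0.4848, -0.1689, 0.2253]
ee_rot: [2.221, 2.221, -0.0]
ft_force: [0.5, -1.0, -0.6]
gripper_width: 0.0852
```

Run:
```python
from h import *
im=save('wrist','k.png'); s=get_state(); print(s['tool_pos'],s['time'])
print(locate('wrist','big_cap_center',(.485,-.288),z0=.039,snap=False))
for n,p in {'small_housing_center':(.68,.07),'small_cap_center':(.558,-.075)}.items(): print(n,locate('wrist',n,p,snap=False))
cv2.imwrite('pics/k2.png',cv2.resize(im[260:460,240:440,::-1],None,fx=3,fy=3,interpolation=cv2.INTER_CUBIC))
```

```text
[ 0.48474314 -0.16955497  0.22519182] 18.225
(array([ 0.4852, -0.2895]), np.float64(0.931), 1780)
small_housing_center None
small_cap_center (array([ 0.5589, -0.0771]), np.float64(0.917), 1062)
```

View pics/k2.png

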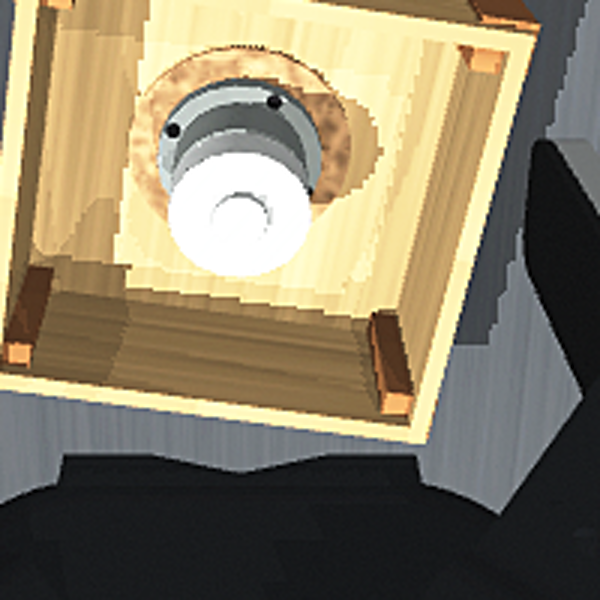

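The cap sits squarely on its housing (measured 0.2 mm and 0.4 mm apart in x and y). Next I view the tin from above.

servo_tool --moves '[0.0518,0.002,0,0,0,0,0.0518,0.002,0,0,0,0,0.0518,0.002,0,0,0,0,0.0518,0.002,0,0,0,0,0.0518,0.002,0,0,0,0,0.0518,0.002,0,0,0,0,0.0518,0.002,0,0,0,0,0.0518,0.002,0,0,0,0,0.0518,0.002,0,0,0,0,0.0518,0.002,0,0,0,0,0.0518,0.002,0,0,0,0,0,0,0,0,0,0,0,0,0,0,0,0]'

```text
time: 20.0
tool_pos: [0.5073, 0.4002, 0.2242]
ee_rot: [2.222, 2.22, -0.002]
ft_force: [0.2, -0.5, 0.4]
gripper_width: 0.0849
```

```bash
cat >> h.py <<'E'
def cork(K,im,xy):
    h=cv2.cvtColor(im,cv2.COLOR_RGB2HSV); m=cv2.inRange(h,(8,60,80),(28,255,255))
    m=cv2.morphologyEx(m,cv2.MORPH_CLOSE,np.ones((5,5))); n,l,st,ce=cv2.connectedComponentsWithStats(m)
    t=proj(np.array([[*xy,.006]]),K)[0]; i=1+np.argmin(np.hypot(*(ce[1:]-t).T)+1e3*(st[1:,4]<300))
    c=max(cv2.findContours((l==i).astype(np.uint8),0,1)[0],key=len); q=unproj(cv2.convexHull(c)[:,0],K,.006)[:,:2].astype(np.float32)
    (x,y),r=cv2.minEnclosingCircle(q); e=cv2.fitEllipse(q); return np.round([x,y,r],4),e,st[i]
E
python3 - <<'E'
from h import *
im=save('wrist','l.png'); K=calibration('wrist'); s=get_state(); print(s['tool_pos'],s['time'])
print(cork(K,im,(.505,.288)))
print('pin',[(np.round(d['at'],4),d['score']) for d in pinpoint('wrist','tin_pad')])
for n,p in {'small_housing_center':(.68,.07)}.items(): print(n,locate('wrist',n,p,snap=False))
E
```

```text
[0.50756103 0.39934591 0.22428577] 20.05
(array([0.5068, 0.2882, 0.0354]), ((0.5069088339805603, 0.28816306591033936), (0.06930208951234818, 0.07002511620521545), 8.751171112060547), array([ 290,  276,   58,   53, 2357], dtype=int32))
pin [(array([0.5056, 0.2881, 0.0064]), 0.76)]
small_housing_center None
```

View pics/l.png

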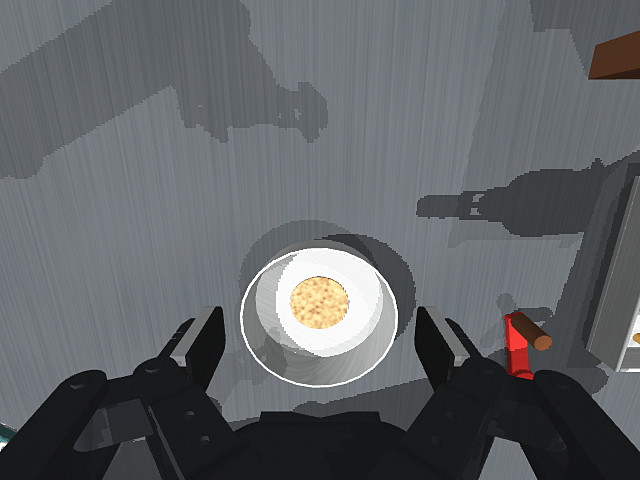

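The tin pad shows at (319,301), and the fit gives (0.5068, 0.288) with a diameter of 70 mm, as it should be. Now to the small housing.

servo_tool --moves '[-0.0476,0.0241,0,0,0,0,-0.0476,0.0241,0,0,0,0,-0.0476,0.0241,0,0,0,0,-0.0476,0.0241,0,0,0,0,-0.0476,0.0241,0,0,0,0,-0.0476,0.0241,0,0,0,0,-0.0476,0.0241,0,0,0,0,0,0,0.05,0,0,0,0,0,0.05,0,0,0,0,0,0,0,0,0,0,0,0,0,0,0]'

```text
time: 21.52
tool_pos: [0.6765, 0.0679, 0.1264]
ee_rot: [2.221, 2.22, 0.003]
ft_force: [0.2, 0.4, 0.1]
gripper_width: 0.0852
```

Run:
```python
from h import *
snapshot('wrist'); s=get_state(); print(s['tool_pos'],s['time'])
for n,p in {'small_housing_center':(.676,.067),'small_cap_center':(.558,-.075)}.items(): print(n,locate('wrist',n,p,snap=False))
```

```text
[0.67719085 0.06826688 0.12726548] 21.575
small_housing_center (array([0.6782, 0.0668]), np.float64(0.961), 2569)
small_cap_center (array([ 0.5899, -0.0806]), np.float64(0.22), 154)
```

servo_tool --moves '[-0.0014,0,0.04,0,0,0,0,0,0.04,0,0,0,0,0,0.025,0,0,0,0,0,0.0135,0,0,0,0,0,0,0,0,0,0,0,0,0,0,0]'

```text
time: 22.42
tool_pos: [0.6768, 0.0671, 0.0079]
ee_rot: [2.22, 2.22, 0.003]
ft_force: [-0.4, -0.4, 0.1]
gripper_width: 0.0849
```

servo_tool --moves '[0,0,0,0,0,0,0,0,0,0,0,0,0,0,0,0,0,0,0,0,0,0,0,0,0,0,0,0,0,0,0,0,0,0,0,0,0,0,0,0,0,0]' --claw 0.015

```text
time: 23.3
tool_pos: [0.6766, 0.067, 0.0073]
ee_rot: [2.22, 2.22, 0.003]
ft_force: [-0.7, -0.2, 5.3]
gripper_width: 0.0333
```

servo_tool --moves '[0,0,-0.01,0,0,0,0,0,-0.03,0,0,0,0,0,-0.05,0,0,0,0,0,-0.05,0,0,0,0,0,0,0,0,0,0,0,0,0,0,0]'

```text
time: 24.05
tool_pos: [0.6743, 0.0667, 0.1458]
ee_rot: [-2.221, -2.221, 0.003]
ft_force: [0.7, -0.0, -2.5]
gripper_width: 0.0332
```

```bash
cat >> h.py <<'E'
def inhand(name,dz):
    snapshot('wrist'); s=get_state(); p=s['tool_pos']; print(p,s['ft_force'],s['gripper_width'],s['time']); K=calibration('wrist')
    for d in trace('wrist',name):
        m=d['pixels']; v,u=np.nonzero(m); g=unproj([u.mean(),v.mean()],K,p[2]+.006)[0,:2]
        if np.hypot(*(g-p[:2]))<.03: r=fit(m,K,name,g,p[2]-dz); print(r,'offset',r[0]-p[:2],m.sum())
E
python3 - <<'E'
from h import *
inhand('small_housing_center',.008)
E
```

```text
[0.6737879  0.0665917  0.14483881] [-1.05593278 -0.08087259 -1.61521782] 0.03332020093950102 24.1
(array([0.6738, 0.0655]), np.float64(0.865)) offset [ 1.20962409e-05 -1.09169917e-03] 7303
```

servo_tool --moves '[0.03715,-0.028,0,0,0,0,0.03715,-0.028,0,0,0,0,0.03715,-0.028,0,0,0,0,0.03715,-0.028,0,0,0,0,0.03715,-0.028,0,0,0,0,0.03715,-0.028,0,0,0,0,0,0,0.05,0,0,0,0,0,0.045,0,0,0,0,0,0.02,0,0,0,0,0,0.005,0,0,0,0,0,0,0,0,0,0,0,0,0,0,0]'

```text
time: 25.65
tool_pos: [0.5086, 0.2903, 0.0277]
ee_rot: [2.221, 2.221, 0.004]
ft_force: [0.0, -0.2, -1.9]
gripper_width: 0.0334
```

servo_tool --moves '[-0.0008,-0.0022,0.007,0,0,0,0,0,0.004,0,0,0,0,0,0.002,0,0,0,0,0,0,0,0,0,0,0,0,0,0,0]'

```text
time: 26.28
tool_pos: [0.5051, 0.2889, 0.0134]
ee_rot: [-2.221, -2.221, 0.001]
ft_force: [-0.8, -0.3, 1.7]
gripper_width: 0.0333
```

servo_tool --moves '[0,0.0005,0.0008,0,0,0,0,0,0,0,0,0,0,0,0,0,0,0]'

```text
time: 26.65
tool_pos: [0.5051, 0.2889, 0.0133]
ee_rot: [-2.221, -2.221, 0.002]
ft_force: [-3.3, -1.0, 8.9]
gripper_width: 0.0331
```

servo_tool --moves '[0,0,0,0,0,0,0,0,0,0,0,0,0,0,0,0,0,0,0,0,0,0,0,0,0,0,0,0,0,0]' --claw 0.075

```text
time: 27.28
tool_pos: [0.5058, 0.289, 0.0124]
ee_rot: [2.221, 2.221, -0.0]
ft_force: [0.3, 0.2, 0.9]
gripper_width: 0.0752
```

servo_tool --moves '[0,0,-0.01,0,0,0,0,0,-0.05,0,0,0,0,0,-0.05,0,0,0,0,0,-0.05,0,0,0,0.03,0,-0.05,0,0,0,0.045,0,0,0,0,0,0.04,0,0,0,0,0,0,0,0,0,0,0,0,0,0,0,0,0]'

```text
time: 28.4
tool_pos: [0.5056, 0.403, 0.2226]
ee_rot: [2.221, 2.221, -0.002]
ft_force: [0.5, -0.2, -0.6]
gripper_width: 0.0752
```

Run:
```python
from h import *
im=save('wrist','m.png'); s=get_state(); print(s['tool_pos'],s['time']); K=calibration('wrist')
print(locate('wrist','small_housing_center',(.506,.288),z0=.006,snap=False))
print(cork(K,im,(.506,.288))[0])
print('side',locate('side','small_housing_center',(.506,.288),z0=.006))
cv2.imwrite('pics/m2.png',cv2.resize(im[220:420,220:420,::-1],None,fx=3,fy=3,interpolation=cv2.INTER_CUBIC))
```

```text
[0.50596946 0.40219675 0.22246252] 28.45
(array([0.5057, 0.2882]), np.float64(0.96), 1338)
[0.5068 0.2883 0.0352]
side None
```

View pics/m2.png

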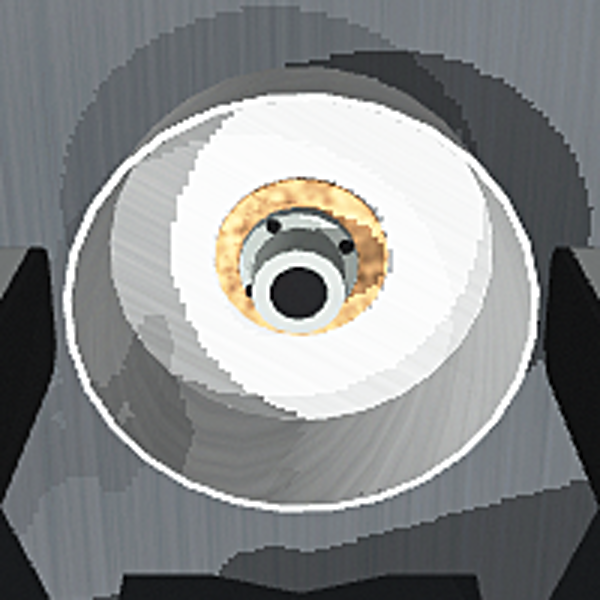

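The small housing is on the cork, within about 1 mm of the middle. Now the small cap.

servo_tool --moves '[-0.0531,0.0058,0,0,0,0,-0.0531,0.0058,0,0,0,0,-0.0531,0.0058,0,0,0,0,-0.0531,0.0058,0,0,0,0,-0.0531,0.0058,0,0,0,0,-0.0531,0.0058,0,0,0,0,-0.0531,0.0058,0,0,0,0,-0.0531,0.0058,0,0,0,0,-0.0531,0.0058,0,0,0,0,0,0,0.05,0,0,0,0,0,0.05,0,0,0,0,0,0,0,0,0,0,0,0,0,0,0]'

```text
time: 30.22
tool_pos: [0.5588, -0.0742, 0.1238]
ee_rot: [2.221, 2.22, 0.002]
ft_force: [-0.1, 0.6, 0.0]
gripper_width: 0.0748
```

Run:
```python
from h import *
snapshot('wrist'); s=get_state(); print(s['tool_pos'],s['time'])
print(locate('wrist','small_cap_center',(.558,-.075),snap=False))
```

```text
[ 0.55946481 -0.07408623  0.12444812] 30.275
(array([ 0.5606, -0.0762]), np.float64(0.932), 1569)
```

servo_tool --moves '[-0.002,0,0.04,0,0,0,0,0,0.04,0,0,0,0,0,0.025,0,0,0,0,0,0.014,0,0,0,0,0,0,0,0,0,0,0,0,0,0,0]'

```text
time: 31.08
tool_pos: [0.5591, -0.076, 0.0048]
ee_rot: [2.22, 2.22, 0.002]
ft_force: [-0.5, 0.5, 0.1]
gripper_width: 0.0747
```

servo_tool --moves '[0,0,0,0,0,0,0,0,0,0,0,0,0,0,0,0,0,0,0,0,0,0,0,0,0,0,0,0,0,0,0,0,0,0,0,0,0,0,0,0,0,0]' --claw 0.015

```text
time: 31.95
tool_pos: [0.5584, -0.076, 0.0046]
ee_rot: [2.221, 2.221, 0.001]
ft_force: [-0.7, 0.7, 7.4]
gripper_width: 0.032
```

servo_tool --moves '[0,0,-0.01,0,0,0,0,0,-0.03,0,0,0,0,0,-0.05,0,0,0,0,0,-0.06,0,0,0,0,0,0,0,0,0,0,0,0,0,0,0]'

```text
time: 32.7
tool_pos: [0.5575, -0.0759, 0.1538]
ee_rot: [2.221, 2.221, -0.0]
ft_force: [0.3, 0.1, -1.4]
gripper_width: 0.0318
```

Run:
```python
from h import *
inhand('small_cap_center',.005)
```

```text
[ 0.55687356 -0.07587142  0.15280787] [-0.24722769 -0.71566329 -0.07232193] 0.03227504291735371 32.75
(array([ 0.5571, -0.0761]), np.float64(0.918)) offset [ 0.00022644 -0.00022858] 4760
```

servo_tool --moves '[0.0455,-0.0065,0,0,0,0,0.0455,-0.0065,0,0,0,0,0.0455,-0.0065,0,0,0,0,0.0455,-0.0065,0,0,0,0,0.0455,-0.0065,0,0,0,0,0.0455,-0.0065,0,0,0,0,0.0455,-0.0065,0,0,0,0,0.0455,-0.0065,0,0,0,0,0,0,0.05,0,0,0,0,0,0.04,0,0,0,0,0,0.015,0,0,0,0,0,0,0,0,0,0,0,0,0,0,0]'

```text
time: 34.42
tool_pos: [0.5069, 0.2884, 0.0494]
ee_rot: [2.222, 2.221, 0.003]
ft_force: [0.1, -0.6, -0.1]
gripper_width: 0.0315
```

servo_tool --moves '[0,-0.001,0.006,0,0,0,0,0,0.004,0,0,0,0,0,0.001,0,0,0,0,0,0,0,0,0,0,0,0,0,0,0]'

```text
time: 35.05
tool_pos: [0.5051, 0.2881, 0.0376]
ee_rot: [2.221, 2.221, 0.0]
ft_force: [-0.1, -0.2, 0.1]
gripper_width: 0.032
```

servo_tool --moves '[0.0003,0.0005,0.0008,0,0,0,0,0,0.0005,0,0,0,0,0,0,0,0,0,0,0,0,0,0,0]'

```text
time: 35.55
tool_pos: [0.5057, 0.2885, 0.0366]
ee_rot: [2.221, 2.221, 0.001]
ft_force: [-0.8, -1.6, 4.4]
gripper_width: 0.032
```

Contact is light and on target. I'll release and back off to check.

servo_tool --moves '[0,0,0,0,0,0,0,0,0,0,0,0,0,0,0,0,0,0,0,0,0,0,0,0,0,0,0,0,0,0]' --claw 0.075

```text
time: 36.17
tool_pos: [0.5055, 0.2884, 0.0361]
ee_rot: [2.221, 2.222, -0.0]
ft_force: [0.2, -0.2, 1.1]
gripper_width: 0.0749
```

servo_tool --moves '[0,0,-0.01,0,0,0,0,0,-0.05,0,0,0,0,0,-0.05,0,0,0,0,0,-0.05,0,0,0,0.03,0,-0.025,0,0,0,0.045,0,0,0,0,0,0.04,0,0,0,0,0,0,0,0,0,0,0,0,0,0,0,0,0]'

```text
time: 37.3
tool_pos: [0.5054, 0.4024, 0.2213]
ee_rot: [2.221, 2.221, -0.001]
ft_force: [-0.1, -1.0, -0.8]
gripper_width: 0.0748
```

Run:
```python
from h import *
im=save('wrist','n.png'); s=get_state(); print(s['tool_pos'],s['time'])
print(locate('wrist','small_cap_center',(.506,.288),z0=.032,snap=False))
sd=save('scene','o.png'); print('big cap scene',locate('scene','big_cap_center',(.485,-.289),z0=.039,snap=False))
A=cv2.resize(im[220:420,220:420,::-1],(450,450)); cv2.imwrite('pics/n2.png',np.hstack([A,cv2.resize(sd[200:400,60:215,::-1],(349,450))]))
```

```text
[0.5057133  0.40156148 0.22125048] 37.35
(array([0.5066, 0.2875]), np.float64(0.905), 860)
big cap scene (array([ 0.4842, -0.2897]), np.float64(0.951), 879)
```

View pics/n2.png

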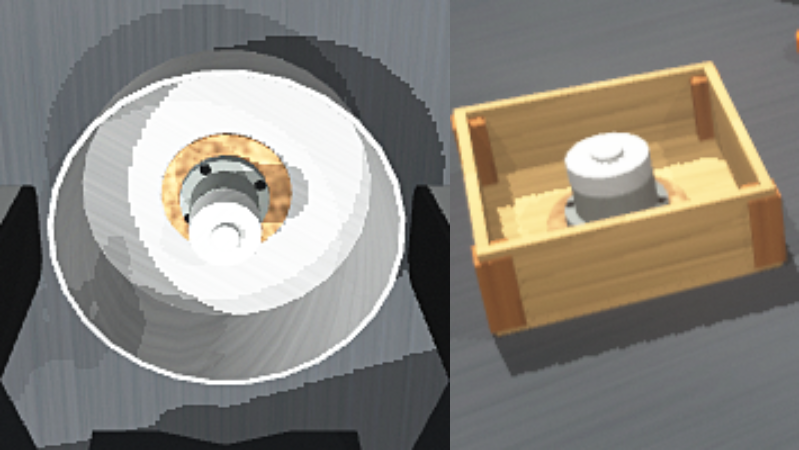

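Both stacks stand square. In the tin the small cap is at (227,235) with its boss up. In the crate the big cap is flush on the hub at (607,160).

```bash
python3 -c "
from workcell import *
print(hand_in())"
```

```text
the job is handed in; nothing more can be done
None
```

Both bearing sets are packed and the job is handed in at about 37 s of the 112 s allowed. I went in the order asked: big housing and big cap into the crate, then small housing and small cap into the tin.

| Check | Big set (crate) | Small set (tin) |
|---|---|---|
| Housing off the cork's middle | about 1–3 mm | about 1 mm |
| Cap off its housing | about 0.5 mm | about 1 mm |

- **Look of the stacks:** in the last pictures both housings stand upright, with their caps flush on top and boss up.
- **Forces:** the highest reading at the end of a move was about 11 N, while gripping the big cap.
- **Bystanders and look-alikes:** no move was aimed at any of them, but I did not measure their positions again at the end.

Four readings failed or disagreed:
- **Crate centre:** the cameras differ by about 2–4 mm. I placed the big housing near their average, and in the wrist picture its margins on the cork look nearly equal.
- **Scene camera on the big housing:** its fit was about 1 cm off, with a poor match because the crate wall hides part of it. I did not use it.
- **Side camera on the small housing:** it did not find it in the tin, so the tin figures come from the wrist camera alone.
- **First tin silhouette fits:** they also matched badly, so I used the cork disc seen from above instead.

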